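# Isolate the fuse base and hold its carrier pinched free

### The arm

A 6-joint arm with a two-finger parallel gripper is mounted at the origin on the work surface. World frame = base frame: x ahead of the robot, y to its left, z up, the work surface at z = 0. Lengths are in m, angles in degrees, forces in N, time in s.
With the tool pointing down it reaches from about 0.4 to 0.825 m from the base axis. Payload 7 kg.
Tool frame: the origin (TCP) lies midway between the tips of the shut fingers; the grasp point (between the pads) lies 19 mm behind it (ctrl.grip_point_offset is the distance from the TCP to the grasp point, in m); x points along the fingers, y is the direction in which the jaws open and shut, and the axes are right-handed (so a half turn about x gives the same grasp; the last joint's range is limited). The gripper opens to 88 mm and grips with 3 to 60 N. Pads are 19 mm wide; open, the fingers measure 130 mm over their backs; the gripper's body (78 mm by 193 mm) begins 47 mm behind the grasp point.
Start: joints at [93.742, 20.546, 0.682, 0, -70.136, -16.507], TCP at [0.149, 0.658, 0.227] pointing down, gripper open.
Joint ranges: [-176.03, 176.03], [-82.01, 121.73], [-58.28, 71.71], [-173.87, 95.51], [-174.79, -0.11], [-173.66, 173.66]. Speed limits (degrees/s): [136.94, 136.94, 172.46, 180, 180, 180].

### API

Orientations are given as [roll, pitch, yaw] about the fixed x, y, z axes, in that order (R = Rz(yaw) Ry(pitch) Rx(roll)).
In Python, from plant import ctrl gives the robot as it stands.
- The arm moves only by the tool drive_tool, never from a script. Its argument "plan" is a list of rows, each a list of 3 entries, a list of its own where there are three numbers: the shift along the tool's x, y, z in m, then the turn, a rotation vector about the tool's x, y, z in degrees, then the opening, from 0 (shut) to 1 (fully open). In form: [[[dx, dy, dz], [wx, wy, wz], grip], ...]. A call has 1 to 20 rows; each row is the pose to reach, as a shift and turn from the pose measured when the call began, along the tool's axes at that moment; what a row does not reach only later rows make up. A row lasts 1/12 s, in which the tool goes at most 41.7 mm and 7.16 degrees, less where a joint would pass 70% of its speed; a pose out of reach is approached as far as the arm can. A call with a gripper value outside its range is refused whole. The fingers move at their own pace and stop on an object; the grip force is fixed at half the most. Time passes only in rows, so rows that repeat a pose let the fingers close. It gives the time, the measured TCP pose, the force and the opening at its end, in the units of the state.
- ctrl.get_obs(): the state, without advancing time (a new reading comes with each control period).
- ctrl.snapshot(name): name is "side" or "top"; returns the picture (400x640x3 uint8, blue, green, red); there is no depth.
- ctrl.get_calibration(name): a dict with "fx", "fy", "cx", "cy" (pixels), "R" (3x3) and "t" (3): a world point X has camera coordinates R X + t. Camera axes: x right, y down, z forward; pixel columns grow to the right and rows downward; lengths in m; the calibration is good to about 2 mm. A picture is of the moment at which its call begins. get_calibration takes no time and is no camera call.
- ctrl.close_job(): hands the job in, once; it reports no verdict.
Trained networks look in the newest picture that a camera, given by its name, has taken for a name from the list of things; names that differ only in an ending like _2 or _b are one class to them, and where a whole thing is asked for, a point or a joint stands for the part that bears it (a point fixed in the world has none). Each returns a list of dicts, best first, with "confidence" (0 to 1); they miss things now and then, are a little off and sometimes report something else, mostly with a low value. They report only what shows in the picture. A call takes as long as a camera call. They do not tell look-alikes from the thing itself.
- ctrl.cut_out(camera, name): "pixels" (400x640 bool, what is visible of it) and "pixel" ([column, row] in pixels, amid what is visible of it).
- ctrl.landmark_of(camera, name): "pixel" ([column, row] in pixels: a listed point, or the origin of a listed thing).
The state is a dict: "clock": time; "joint_pos": joint angles; "qvel": joint speeds; "tau": joint torques, N m; "tool_pos": TCP position; "orientation": TCP orientation; "force": force on the tool from outside, world axes, zero at the start; "moment": the same for the moment, N m; "opening": finger opening in m.
Only numpy, scipy, OpenCV 4.12 (cv2) and the standard library are available. Lean on these libraries where they do the work, as an engineer would, in place of code of your own. Each camera call takes 0.05 s, during which the arm holds its last target. There are 200 camera calls.

### The job

Throw the isolator's toggle lever all the way over, away from the robot, to switch the circuit off. Then pinch the two side catches of the fuse carrier together with the fingers, draw the carrier straight up out of its base and finish while still holding it there: upright and steady, catches still squeezed, with its foot a good 70 mm clear above the base. Leave the blanked-off base and everything else on the bench where it is.

Things in the scene. Friction and masses are not known exactly. Their poses are not given: they have to be found in the camera images.
- carrier_grip (a point): Fuse carrier: upright black block 44 mm (x) x 23 mm (y) x 84 mm high with a grey finger tab standing off each broad side (+y and -y), seated in the fuse base; 0.12 to 0.2 kg. This point: its centre line midway between the tabs, 63 mm above its underside, 21 mm below its top; seated, 29 mm above the base's top and 69 mm above the bench. y runs from tab to tab, z up.
- carrier_foot (a point): Centre of the carrier's underside, 63 mm below carrier_grip on its own z axis. Seated, it is 6 mm above the bench, 34 mm below the top of the base.
- carrier: The same fuse carrier, with its catches; origin at carrier_foot, z up.
- catch_l (a joint): Travel of the +y side catch into the carrier, m: 0 sprung out, 0.008 fully squeezed; spring 4 N at the start, 8 N at full travel, each catch. A hook below the tab sits under a lip of the base: free above 0.003 to 0.004. Unless both hooks are free the carrier cannot be drawn out.
- catch_r (a joint): The same for the -y side catch.
- catch_l_tab (a point): Centre of the outer face of the +y tab, level with carrier_grip. Each tab is 20 mm wide (x) and 34 mm high (17 mm up and down from here), its foot 12 mm above the base's top. The tabs' outer faces are 56 mm apart, 40 mm when both are fully squeezed.
- catch_r_tab (a point): Centre of the outer face of the -y tab.
- fuse_base: Grey fuse base fixed to the bench, 70 mm (x) x 76 mm (y) x 40 mm high, in which the carrier sits, axes alike, with 1 mm play or less each side; origin at the centre of its underside, z up. It and the blanked base stand on either side of the isolator, either way round, each turned up to 0.6 rad.
- blank_base: An identical base fixed to the bench, holding not a carrier but a fixed black blanking plug 71 mm high that has no side tabs; not to be used.
- isolator_base: Isolator: grey block 70 mm (x) x 50 mm (y) x 25 mm high fixed to the bench; origin at the centre of its underside. On it a toggle lever, a steel rod 10 mm thick with a 26 mm black ball, pivoted 22 mm above the origin, ball centre 60 mm from the pivot; it swings in the block's xz plane from -x (robot side) to +x.
- isolator (a joint): Lever angle, rad: 0 leans 0.5 rad to the block's -x, 0.5 upright, 1.0 leans 0.5 rad to +x, at its stop (off). It starts between 0 and 0.2, needs about 1 N at the ball and stays where it is left.
- isolator_tip (a point): Centre of the lever's ball.
- reel: Bystander, loose, to be left alone: black reel wound with grey solder wire, 60 mm across, 42 mm high, standing; origin at the centre of its underside.
- flux_bottle: Bystander, loose, to be left alone: small amber bottle, 36 mm across, 85 mm high; origin at the centre of its underside.
- jar: Bystander, loose, to be left alone: white screw-top jar, 54 mm across, 60 mm high; origin at the centre of its underside.
- screwdriver: Bystander, loose, to be left alone: screwdriver lying flat, 180 mm long; origin in the handle's axis.
- brush: Bystander, loose, to be left alone: small brush lying flat, 170 mm long; origin in the handle's axis.
- board: Bystander, loose, to be left alone: green circuit board lying flat, 60 x 90 mm, up to 14 mm high; origin at the centre of its underside.
- tray: Bystander, loose, to be left alone: open black parts tray, 110 x 160 x 30 mm; origin at the centre of its underside.
Not all that is in view belongs to the job. What is shaped like the isolator_base but red is not meant.

How it is judged:
By the outcome, as a careful person would: the job done as asked, in the order asked, and still so for the second after the job is handed in, while the arm keeps its last pose, push and grip.
It also fails if it takes over 48 s, if anything falls off the work surface, if the arm or the gripper's body presses on something with over 40 N, if the wrist force passes 120 N, or if a joint passes its speed limit or range.

## Working session

There is one attempt and no reset: what is moved stays moved. The work goes in short steps, Python scripts to look and compute and a tool call to move; the robot and the scene stay as the last step left them, time stands still between calls to the robot, and variables do not carry over. Pictures are saved under pics/ and viewed, about 8 in all and at most 12, crops included, and the job is handed in when it is done.

Besides the shell and the picture viewer there is one more tool, called after ">>>" by a JSON object that holds its "op" and its "data". drive_tool: Moves the arm, as the interface text tells. Its arguments: {"type":"object","properties":{"plan":{"type":"array","items":{"type":"array"}}},"required":["plan"]}

```bash
ls; mkdir -p pics; cat > h.py <<'E'
import numpy as np, cv2
from plant import ctrl
def snap(n,f):
    im=ctrl.snapshot(n); cv2.imwrite('pics/'+f,im); return im
def ray(cam,px):
    c=ctrl.get_calibration(cam);R=np.array(c['R']);t=np.array(c['t'])
    d=R.T@np.array([(px[0]-c['cx'])/c['fx'],(px[1]-c['cy'])/c['fy'],1]);return -R.T@t,d/np.linalg.norm(d)
def atz(cam,px,z):
    o,d=ray(cam,px);return o+d*(z-o[2])/d[2]
def tri(p1,p2):
    o1,d1=ray('side',p1);o2,d2=ray('top',p2)
    s=np.linalg.lstsq(np.c_[d1,-d2],o2-o1,rcond=None)[0]
    a=o1+s[0]*d1;b=o2+s[1]*d2;return (a+b)/2,np.linalg.norm(a-b)
def proj(cam,X):
    c=ctrl.get_calibration(cam);p=np.array(c['R'])@X+np.array(c['t']);return np.array([c['fx']*p[0]/p[2]+c['cx'],c['fy']*p[1]/p[2]+c['cy']])
E
python3 - <<'E'
from h import *
np.set_printoptions(precision=4,suppress=True)
a=snap('side','s0.png');b=snap('top','t0.png')
for c in('side','top'):
    o,d=ray(c,(320,200));print(c,o,d)
    for n in ['carrier_grip','carrier_foot','catch_l_tab','catch_r_tab','fuse_base','blank_base','isolator_base','isolator_tip','reel','flux_bottle','jar','screwdriver','tray']:
        print(c,n,[(np.round(r['pixel'],1).tolist(),round(r['confidence'],2)) for r in ctrl.landmark_of(c,n)][:3])
print(ctrl.get_obs())
E
```

```text
pics
side [-0.2744 -0.7557  0.7222] [ 0.6487  0.5761 -0.4973]
side carrier_grip [([255.7, 185.7], 0.87)]
side carrier_foot [([355.7, 253.1], 0.71), ([256.6, 204.7], 0.58)]
side catch_l_tab []
side catch_r_tab [([306.4, 183.2], 0.43), ([261.0, 187.9], 0.4)]
side fuse_base [([255.9, 211.8], 0.9)]
side blank_base [([357.7, 253.6], 0.89)]
side isolator_base [([313.9, 240.2], 0.94), ([348.1, 211.9], 0.91), ([304.1, 219.3], 0.62)]
side isolator_tip [([312.0, 280.2], 0.69), ([306.6, 224.1], 0.61), ([233.0, 232.1], 0.6)]
side reel [([318.2, 201.5], 0.54)]
side flux_bottle [([387.7, 222.6], 0.86)]
side jar [([304.1, 184.6], 0.67)]
side screwdriver [([234.6, 231.4], 0.69), ([357.0, 250.7], 0.26)]
side tray [([443.3, 291.0], 0.74)]
top [ 0.3523 -0.0065  1.0753] [ 0.1774 -0.0141 -0.984 ]
top carrier_grip [([233.1, 209.7], 0.69)]
top carrier_foot [([238.1, 217.2], 0.89)]
top catch_l_tab [([225.2, 212.9], 0.51), ([301.3, 200.9], 0.38)]
top catch_r_tab [([245.0, 211.9], 0.49), ([466.7, 205.9], 0.49), ([242.2, 214.9], 0.21)]
top fuse_base [([241.2, 215.8], 0.88), ([255.4, 265.4], 0.75)]
top blank_ba
[... 181 characters left out ...]
9), ([305.4, 200.3], 0.47)]
top reel [([278.4, 157.7], 0.73)]
top flux_bottle [([369.2, 145.3], 0.46), ([371.4, 274.6], 0.39)]
top jar [([252.4, 142.9], 0.71)]
top screwdriver [([255.8, 265.2], 0.69)]
top tray [([469.4, 205.1], 0.79)]
{'clock': 1.4, 'joint_pos': array([ 93.7429,  20.5444,   0.683 ,  -0.0014, -70.1353, -16.5072]), 'qvel': array([ 0.1452, -0.0182,  0.046 ,  0.0407, -0.0669, -0.0253]), 'tau': array([ -0.0002, -58.2381,  29.3279,   7.002 ,   0.0122,  -0.    ]), 'tool_pos': array([0.1491, 0.6583, 0.2266]), 'orientation': array([-52.1593,  89.9965, 115.0759]), 'force': array([-0.0198,  0.5265, -0.5661]), 'moment': array([-0.0329, -0.0013, -0.0104]), 'opening': 0.08746800237805459}
```

```bash
python3 - <<'E'
import cv2
a=cv2.imread('pics/t0.png')[120:300,190:430];cv2.imwrite('pics/t0c.png',cv2.resize(a,None,fx=3.3,fy=3.3,interpolation=cv2.INTER_CUBIC))
a=cv2.imread('pics/s0.png')[160:310,210:430];cv2.imwrite('pics/s0c.png',cv2.resize(a,None,fx=3.6,fy=3.6,interpolation=cv2.INTER_CUBIC))
E
```

```text
(no output)
```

View pics/t0c.png

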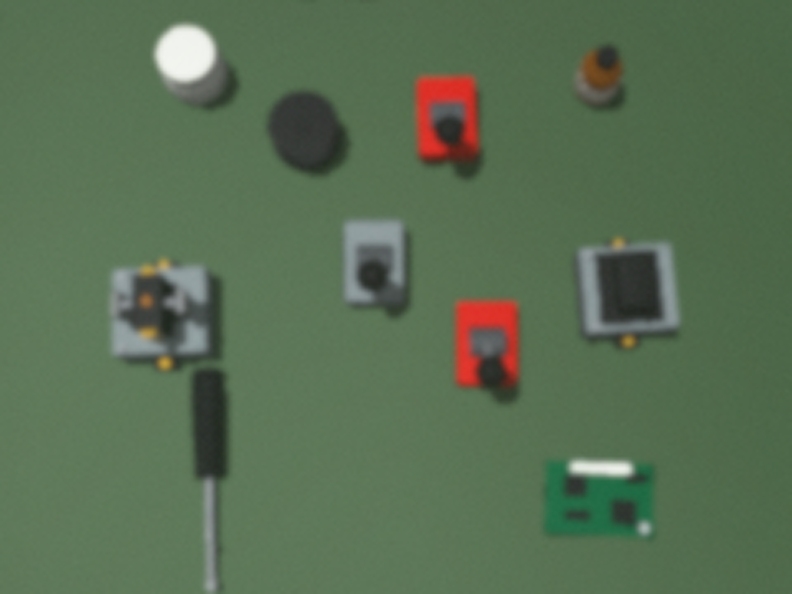

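View pics/s0c.png

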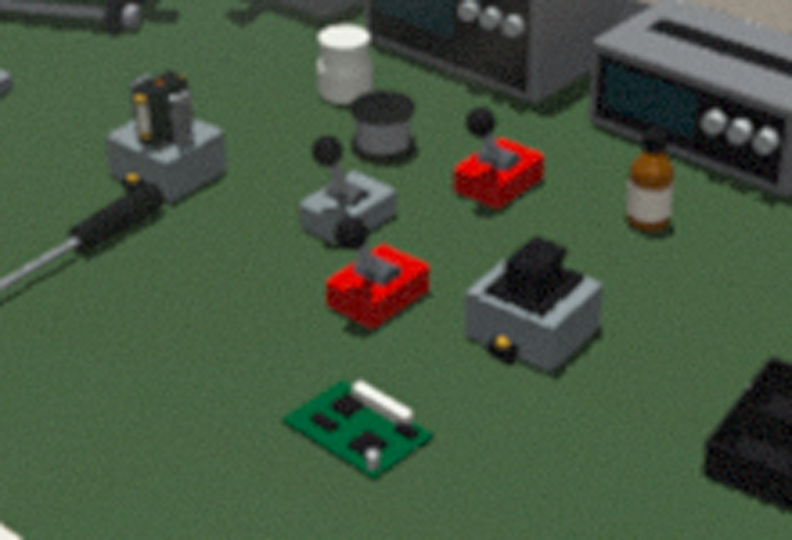

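Top crop: grey isolator at full-frame (304,199) with lever towards the robot; red look‑alikes at (325,156) and (337,224), rejected by colour. Fuse base with tabbed carrier (tabs at about (228,211) and (243,211)) at (238,214); the blanked base, with a plug and no tabs, at (380,206). The isolator at (304,199), grey, and the tabbed carrier are the ones meant; both enlarged crops confirm it.

```bash
python3 - <<'E'
from h import *
np.set_printoptions(precision=4,suppress=True)
im=cv2.imread('pics/t0.png'); 
def face(x0,x1,y0,y1,z,ker):
    s=im[y0:y1,x0:x1].astype(int);b,g,r=s[...,0],s[...,1],s[...,2]
    m=((b>g-12)&(b>95)&(r<b+5)).astype(np.uint8)
    big=cv2.resize(m*255,None,fx=4,fy=4,interpolation=cv2.INTER_LINEAR)>127
    n,l,st,_=cv2.connectedComponentsWithStats(big.astype(np.uint8));k=1+np.argmax(st[1:,4])
    v,u=np.nonzero(l==k)
    P=np.array([atz('top',((a+.5)/4-.5+x0,(c+.5)/4-.5+y0),z)[:2] for a,c in zip(u,v)])
    R=cv2.minAreaRect((P*1000).astype(np.float32));print(z,'rect c,size,ang',R)
face(288,318,180,220,.025,0)
face(215,262,192,236,.04,0)
face(360,402,186,228,.04,0)
# iso
for s,t,n in [((313.9,240.2),None,''),]: pass
print('tip',tri((210+327/3.6,160+151/3.6),(190+373/3.3,120+275/3.3)))
print('iso base',tri((304.1,219.3),(306.6,200.7)),atz('top',(306.6,200.7),0))
print('fuse',tri((255.9,211.8),(241.2,215.8)),atz('top',(241.2,215.8),0))
print('grip',tri((255.7,185.7),(233.1,209.7)),atz('top',(233.1,209.7),.069))
print('tabs',atz('top',(225.2,212.9),.069),atz('top',(245,211.9),.069))
print('tab tops',atz('top',(190+122/3.3,120+302/3.3),.086),atz('top',(190+178/3.3,120+302/3.3),.086))
print('scrdrv, red tip,reel',atz('top',(255.8,265.2),.01),tri((306.6,224.1),(338.5,232)),atz('top',(278.4,157.7),.0))
E
```

```text
Traceback (most recent call last):
  File "h.py", line 9, in atz
    o,d=ray(cam,px);return o+d*(z-o[2])/d[2]
        ~~~^^^^^^^^
  File "h.py", line 6, in ray
    c=ctrl.get_calibration(cam);R=np.array(c['R']);t=np.array(c['t'])
ValueError: time passes only in moves, steps and waits
```

```bash
sed -i 's/^from plant import ctrl/from plant import ctrl\nCAL={n:ctrl.get_calibration(n) for n in ("side","top")}/; s/c=ctrl.get_calibration(cam)/c=CAL[cam]/' h.py
cat > m.py <<'E'
from h import *
np.set_printoptions(precision=4,suppress=True)
def face(im,x0,x1,y0,y1,z):
    s=im[y0:y1,x0:x1].astype(int);b,g,r=s[...,0],s[...,1],s[...,2]
    m=((b>g-12)&(b>95)&(r<b+5)).astype(np.uint8)
    big=cv2.resize(m*255,None,fx=4,fy=4,interpolation=cv2.INTER_LINEAR)>127
    n,l,st,_=cv2.connectedComponentsWithStats(big.astype(np.uint8));k=1+np.argmax(st[1:,4])
    v,u=np.nonzero(l==k)
    P=np.array([atz('top',((a+.5)/4-.5+x0,(c+.5)/4-.5+y0),z)[:2] for a,c in zip(u,v)])
    R=cv2.minAreaRect((P*1000).astype(np.float32));print(z,'rect c,size,ang',R)
E
python3 - <<'E'
from m import *
im=cv2.imread('pics/t0.png')
face(im,288,318,180,220,.025)
face(im,215,262,192,236,.04)
face(im,360,402,186,228,.04)
print('tip',tri((210+327/3.6,160+151/3.6),(190+373/3.3,120+275/3.3)))
print('iso base',tri((304.1,219.3),(306.6,200.7)),atz('top',(306.6,200.7),0))
print('fuse',tri((255.9,211.8),(241.2,215.8)),atz('top',(241.2,215.8),0))
print('grip',tri((255.7,185.7),(233.1,209.7)),atz('top',(233.1,209.7),.069))
print('tabs',atz('top',(225.2,212.9),.069),atz('top',(245,211.9),.069))
print('tab tops',atz('top',(190+122/3.3,120+302/3.3),.086),atz('top',(190+178/3.3,120+302/3.3),.086))
print('scrdrv, red tip,reel',atz('top',(255.8,265.2),.01),tri((306.6,224.1),(338.5,232)),atz('top',(278.4,157.7),.0))
from scipy.spatial.transform import Rotation as R
print(R.from_euler('xyz',ctrl.get_obs()['orientation'],degrees=True).as_matrix())
E
```

```text
0.025 rect c,size,ang ((544.1781616210938, 25.549171447753906), (69.59220123291016, 52.08765411376953), 0.6227312088012695)
0.04 rect c,size,ang ((498.3706359863281, 215.78236389160156), (73.97200775146484, 44.724937438964844), 3.110966205596924)
0.04 rect c,size,ang ((521.428466796875, -184.32754516601562), (73.3253173828125, 80.6156997680664), 4.598593235015869)
tip (array([0.5219, 0.0243, 0.0782]), np.float64(0.0022356523674885737))
iso base (array([0.5362, 0.0198, 0.0147]), np.float64(0.01279918196710762)) [0.5437 0.0159 0.    ]
fuse (array([ 0.4991,  0.203 , -0.0157]), np.float64(0.005312383615649094)) [0.499  0.1983 0.    ]
grip (array([0.5052, 0.2052, 0.0755]), np.float64(0.0017518092175332544)) [0.5055 0.2071 0.069 ]
tabs [0.4969 0.2274 0.069 ] [0.5    0.1757 0.069 ]
tab tops [0.4981 0.219  0.086 ] [0.4985 0.1754 0.086 ]
scrdrv, red tip,reel [0.3631 0.1509 0.01  ] (array([ 0.4473, -0.0683,  0.0776]), np.float64(0.0031006494205766066)) [ 0.669   0.0991 -0.    ]
[[-0.     -0.2209 -0.9753]
 [ 0.0001 -0.9753  0.2209]
 [-1.     -0.      0.    ]]
```

>>> {"op": "drive_tool", "data": {"plan": [[[0,0.542,-0.47],[-13.3,0,0],0],[[0,0.542,-0.47],[-13.3,0,0],0],[[0,0.542,-0.47],[-13.3,0,0],0],[[0,0.542,-0.47],[-13.3,0,0],0],[[0,0.542,-0.47],[-13.3,0,0],0],[[0,0.542,-0.47],[-13.3,0,0],0],[[0,0.542,-0.47],[-13.3,0,0],0],[[0,0.542,-0.47],[-13.3,0,0],0],[[0,0.542,-0.47],[-13.3,0,0],0],[[0,0.542,-0.47],[-13.3,0,0],0],[[0,0.542,-0.47],[-13.3,0,0],0],[[0,0.542,-0.47],[-13.3,0,0],0],[[0,0.542,-0.47],[-13.3,0,0],0],[[0,0.542,-0.47],[-13.3,0,0],0],[[0,0.542,-0.47],[-13.3,0,0],0],[[0,0.542,-0.47],[-13.3,0,0],0],[[0,0.542,-0.47],[-13.3,0,0],0],[[0,0.542,-0.47],[-13.3,0,0],0],[[0,0.542,-0.47],[-13.3,0,0],0],[[0,0.542,-0.47],[-13.3,0,0],0]]}}

```text
clock: 3.07
tool_pos: [0.4878, 0.0252, 0.2264]
orientation: [-2.1, 90.0, 178.3]
force: [0.5, 0.4, -0.1]
opening: 0.0005
```

>>> {"op": "drive_tool", "data": {"plan": [[[0.04,0,0],[0,0,0],0],[[0.08,0,0],[0,0,0],0],[[0.12,0,0],[0,0,0],0],[[0.15,0,0],[0,0,0],0],[[0.168,0,0],[0,0,0],0],[[0.168,0,0],[0,0,0],0],[[0.168,0,0],[0,0,0],0]]}}

```text
clock: 3.65
tool_pos: [0.4872, 0.0261, 0.0583]
orientation: [26.6, 89.9, -152.9]
force: [-0.3, 0.8, 0.4]
opening: 0.0003
```

>>> {"op": "drive_tool", "data": {"plan": [[[0,0,-0.01],[0,0,0],0],[[0,0,-0.018],[0,0,0],0],[[0,0,-0.025],[0,0,0],0],[[0,0,-0.032],[0,0,0],0],[[0,0,-0.039],[0,0,0],0],[[0,0,-0.046],[0,0,0],0],[[0,0,-0.052],[0,0,0],0],[[0,0,-0.057],[0,0,0],0],[[0,0,-0.061],[0,0,0],0],[[0,0,-0.061],[0,0,0],0]]}}

```text
clock: 4.48
tool_pos: [0.5488, 0.0265, 0.0579]
orientation: [29.1, 89.9, -150.4]
force: [-0.3, -0.3, -0.5]
opening: 0.0007
```

>>> {"op": "drive_tool", "data": {"plan": [[[0,0,-0.003],[0,0,0],0],[[0,0,-0.005],[0,0,0],0],[[0,0,-0.005],[0,0,0],0]]}}

```text
clock: 4.73
tool_pos: [0.551, 0.0262, 0.0572]
orientation: [14.5, 89.6, -165.1]
force: [-10.1, 2.0, 5.7]
opening: 0.0006
```

```bash
python3 - <<'E'
from m import *
s=snap('side','s1.png');t=snap('top','t1.png')
for c in('side','top'): print(c,[(np.round(r['pixel'],1).tolist(),round(r['confidence'],2)) for r in ctrl.landmark_of(c,'isolator_tip')])
A=cv2.resize(s[180:240,270:350],None,fx=5,fy=5,interpolation=2);B=cv2.resize(t[170:230,270:350],None,fx=5,fy=5,interpolation=2)
cv2.imwrite('pics/c1.png',np.hstack([A,B]))
X=np.array([.573,.0255,.0747]);print(proj('side',X),proj('top',X),ctrl.get_obs()['force'])
E
```

```text
side [([308.0, 225.3], 0.64), ([312.4, 193.0], 0.56), ([343.7, 194.6], 0.42), ([255.2, 208.2], 0.39)]
top [([327.2, 160.3], 0.59), ([339.9, 233.8], 0.51)]
[312.7603 196.2559] [302.6249 184.8673] [-10.2745   2.3604   4.8299]
```

View pics/c1.png

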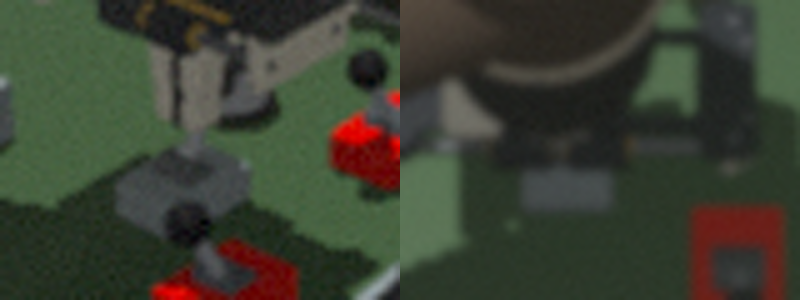

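Lever ball hidden behind the fingers (side view about (311,195)), the rod leaning away; 10 N at the expected stop position. Retreating and looking again.

>>> {"op": "drive_tool", "data": {"plan": [[[0,0,0.03],[0,0,0],0],[[0,0,0.05],[0,0,0],0],[[-0.04,0,0.05],[0,0,0],0],[[-0.08,0,0.05],[0,0,0],0],[[-0.12,0,0.05],[0,0,0],0.5],[[-0.15,-0.02,0.05],[0,0,0],1],[[-0.15,-0.324,0.05],[-2.7,0,0],1],[[-0.15,-0.324,0.05],[-2.7,0,0],1],[[-0.15,-0.324,0.05],[-2.7,0,0],1],[[-0.15,-0.324,0.05],[-2.7,0,0],1],[[-0.15,-0.324,0.05],[-2.7,0,0],1],[[-0.15,-0.324,0.05],[-2.7,0,0],1],[[-0.15,-0.324,0.05],[-2.7,0,0],1],[[-0.15,-0.324,0.05],[-2.7,0,0],1],[[-0.15,-0.324,0.05],[-2.7,0,0],1],[[-0.15,-0.324,0.05],[-2.7,0,0],1]]}}

```text
clock: 6.27
tool_pos: [0.4991, 0.3509, 0.2066]
orientation: [14.3, 89.6, -162.5]
force: [-0.5, -0.6, 0.1]
opening: 0.0751
```

```bash
python3 - <<'E'
from m import *
s=snap('side','s2.png');t=snap('top','t2.png')
for c in('side','top'):
  for n in('isolator_tip','carrier_grip','catch_l_tab','catch_r_tab'): print(c,n,[(np.round(r['pixel'],1).tolist(),round(r['confidence'],2)) for r in ctrl.landmark_of(c,n)])
A=cv2.resize(s[160:240,220:360],(770,440),interpolation=2);B=cv2.resize(t[170:250,200:340],(770,440),interpolation=2)
cv2.imwrite('pics/c2.png',cv2.resize(np.vstack([A,B]),(525,600)))
cv2.imwrite('pics/c3.png',cv2.resize(t[190:240,210:270],None,fx=12,fy=12,interpolation=2))
try: face(t,215,262,192,236,.04)
except Exception as e: print(e)
print(ctrl.get_obs())
E
```

```text
side isolator_tip [([311.2, 194.2], 0.65), ([310.6, 223.2], 0.61), ([344.6, 193.0], 0.52)]
side carrier_grip [([259.8, 187.8], 0.59)]
side catch_l_tab [([260.2, 191.2], 0.66)]
side catch_r_tab [([257.9, 191.1], 0.62)]
top isolator_tip [([322.7, 160.8], 0.66), ([338.7, 231.2], 0.43), ([301.0, 184.2], 0.42)]
top carrier_grip [([236.3, 207.3], 0.72)]
top catch_l_tab [([225.4, 206.8], 0.5)]
top catch_r_tab [([152.0, 243.0], 0.67), ([247.0, 213.4], 0.38)]
0.04 rect c,size,ang ((519.0469970703125, 179.1860809326172), (41.03004455566406, 39.38677215576172), 14.916301727294922)
{'clock': 6.7667, 'joint_pos': array([ 53.1601,  15.428 ,  -9.1159,  -0.2805, -65.7622,  40.0925]), 'qvel': array([ 0.0918,  0.1757,  0.093 ,  0.056 , -0.0553, -0.0444]), 'tau': array([ -0.0537, -50.3761,  28.3835,   6.7148,   0.0593,   0.0014]), 'tool_pos': array([0.4995, 0.3497, 0.2073]), 'orientation': array([  10.1141,   89.6013, -166.7492]), 'force': array([-0.3   , -0.2786, -0.3148]), 'moment': array([-0.0314, -0.0148, -0.0181]), 'opening': 0.08752440562347079}
```

View pics/c2.png

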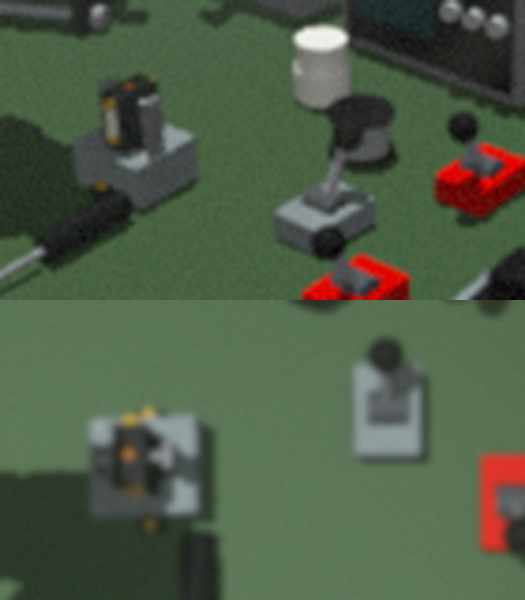

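View pics/c3.png

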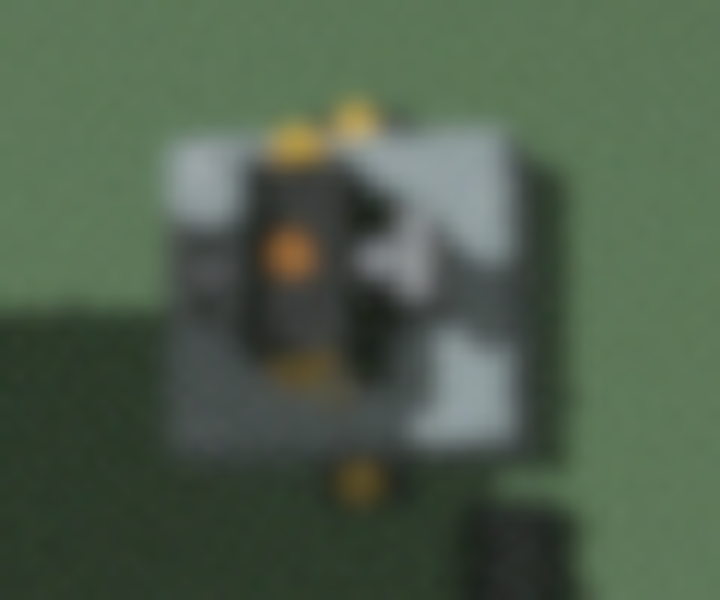

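Lever now leans fully away (ball at side (311,194), top (301,184)), matching the predicted off position. Carrier still seated; base top face corners in the crop about (165,130), (505,122), (520,442), (172,455).

```bash
python3 - <<'E'
from m import *
f=lambda u,v,z:atz('top',((u+.5)/12-.5+210,(v+.5)/12-.5+190),z)[:2]
C=np.array([f(*p,.04) for p in[(165,130),(505,122),(520,442),(172,455)]]);print(C,C.mean(0))
for a,b in((0,1),(1,2),(3,2),(0,3)):
  d=C[b]-C[a];print(np.linalg.norm(d),np.degrees(np.arctan2(d[1],d[0])))
print('car top c',f(300,270,.09),'front/back',f(295,140,.088),f(307,375,.088),f(355,118,.04),f(362,483,.04))
print('tip',tri((311.2,194.2),(301,184.2)))
print('grip',tri((259.8,187.8),(236.3,207.3)),atz('top',(236.3,207.3),.069))
E
```

```text
[[0.5353 0.2411]
 [0.5379 0.1645]
 [0.4652 0.1582]
 [0.4617 0.2355]] [0.5    0.1998]
0.07662063372970794 -88.0568117305958
0.0729208585620194 -175.04454683299545
0.07738879365540519 -87.35138544836263
0.07383672879239996 -175.67411930480014
car top c [0.4963 0.1987] front/back [0.5249 0.2016] [0.474  0.1965] [0.5385 0.1984] [0.4558 0.193 ]
tip (array([0.5728, 0.0303, 0.0802]), np.float64(0.0018692201905966288))
grip (array([0.5138, 0.1983, 0.0669]), np.float64(0.0038424027598602394)) [0.512  0.1991 0.069 ]
```

```bash
cat > g.py <<'E'
import sys,numpy as np
from plant import ctrl
from scipy.spatial.transform import Rotation as R
o=ctrl.get_obs();C=R.from_euler('xyz',o['orientation'],degrees=True)
x,y,z,yaw=map(float,sys.argv[1:]);a=np.radians(yaw)
T=R.from_matrix(np.array([[0,0,-1],[np.sin(a),-np.cos(a),0],[-np.cos(a),-np.sin(a),0]]).T)
np.set_printoptions(precision=4,suppress=True)
print(o['clock'],o['tool_pos'],o['force'],o['opening'])
print('shift',C.inv().apply(np.array([x,y,z])-o['tool_pos']),'turn',(C.inv()*T).as_rotvec(degrees=True))
E
python3 g.py .499 .199 .2 3.4; python3 g.py .499 .199 .051 3.4
```

```text
6.7667 [0.4995 0.3497 0.2073] [-0.3    -0.2786 -0.3148] 0.08752440562347079
shift [0.0075 0.1504 0.0087] turn [-0.2633  0.3927 -0.0691]
6.7667 [0.4995 0.3497 0.2073] [-0.3    -0.2786 -0.3148] 0.08752440562347079
shift [0.1565 0.1502 0.0077] turn [-0.2633  0.3927 -0.0691]
```

>>> {"op": "drive_tool", "data": {"plan": [[[0.007,0.15,0.008],[-0.3,0.4,0],1],[[0.007,0.15,0.008],[-0.3,0.4,0],1],[[0.007,0.15,0.008],[-0.3,0.4,0],1],[[0.007,0.15,0.008],[-0.3,0.4,0],1],[[0.007,0.15,0.008],[-0.3,0.4,0],1],[[0.03,0.15,0.008],[-0.3,0.4,0],1],[[0.06,0.15,0.008],[-0.3,0.4,0],1],[[0.08,0.15,0.008],[-0.3,0.4,0],1],[[0.08,0.15,0.008],[-0.3,0.4,0],1]]}}

```text
clock: 7.52
tool_pos: [0.4969, 0.1977, 0.1237]
orientation: [38.5, 89.6, -138.2]
force: [-0.8, 0.1, 0.2]
opening: 0.0875
```

```bash
python3 - <<'E'
from m import *
s=snap('side','s3.png');t=snap('top','t3.png')
cv2.imwrite('pics/c4.png',cv2.resize(s[140:230,210:310],None,fx=6,fy=6,interpolation=2))
E
python3 g.py .499 .199 .051 3.4
```

```text
7.6167 [0.4993 0.1992 0.1276] [1.0119 1.072  1.1105] 0.08792245738392054
shift [0.0766 0.0001 0.0003] turn [ 0.0546  0.0314 -0.1325]
```

View pics/c4.png

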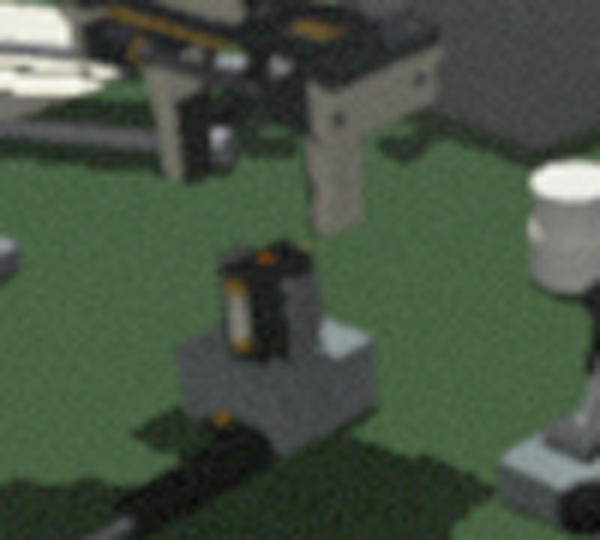

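The open fingers (crop (185,170) and (335,225)) straddle the carrier (270,300), in line with its tabs. Descending, then squeezing.

>>> {"op": "drive_tool", "data": {"plan": [[[0.02,0,0],[0,0,0],1],[[0.04,0,0],[0,0,0],1],[[0.055,0,0],[0,0,0],1],[[0.067,0,0],[0,0,0],1],[[0.076,0,0],[0,0,0],1],[[0.076,0,0],[0,0,0],1],[[0.076,0,0],[0,0,0],1]]}}

```text
clock: 8.2
tool_pos: [0.4999, 0.1996, 0.0526]
orientation: [102.2, 89.9, -74.3]
force: [0.7, 0.7, 0.3]
opening: 0.088
```

>>> {"op": "drive_tool", "data": {"plan": [[[0,0,0],[0,0,0],0],[[0,0,0],[0,0,0],0],[[0,0,0],[0,0,0],0],[[0,0,0],[0,0,0],0],[[0,0,0],[0,0,0],0],[[0,0,0],[0,0,0],0],[[0,0,0],[0,0,0],0],[[0,0,0],[0,0,0],0]]}}

```text
clock: 8.87
tool_pos: [0.5001, 0.1997, 0.0527]
orientation: [113.3, 89.9, -63.2]
force: [-1.2, 2.4, 3.0]
opening: 0.0402
```

```bash
python3 g.py .499 .199 .15 3.4
```

```text
8.8667 [0.5001 0.1997 0.0527] [-1.2356  2.4057  3.0406] 0.04018951238936454
shift [-0.0973  0.0008  0.001 ] turn [ 0.0857 -0.0431 -0.0998]
```

Opening 40.2 mm: both catches fully squeezed, little side force. Drawing up.

>>> {"op": "drive_tool", "data": {"plan": [[[-0.003,0,0],[0,0,0],0],[[-0.007,0,0],[0,0,0],0],[[-0.012,0,0],[0,0,0],0],[[-0.017,0,0],[0,0,0],0],[[-0.02,0,0],[0,0,0],0]]}}

```text
clock: 9.28
tool_pos: [0.5002, 0.1997, 0.0736]
orientation: [122.8, 89.9, -53.7]
force: [0.4, 0.4, -1.1]
opening: 0.0376
```

>>> {"op": "drive_tool", "data": {"plan": [[[-0.006,0,0],[0,0,0],0],[[-0.014,0,0],[0,0,0],0],[[-0.022,0,0],[0,0,0],0],[[-0.03,0,0],[0,0,0],0],[[-0.04,0,0],[0,0,0],0],[[-0.05,0,0],[0,0,0],0],[[-0.06,0,0],[0,0,0],0],[[-0.07,0,0],[0,0,0],0],[[-0.08,0,0],[0,0,0],0],[[-0.09,0,0],[0,0,0],0],[[-0.1,0,0],[0,0,0],0],[[-0.105,0,0],[0,0,0],0],[[-0.105,0,0],[0,0,0],0],[[-0.105,0,0],[0,0,0],0],[[-0.105,0,0],[0,0,0],0],[[-0.105,0,0],[0,0,0],0],[[-0.105,0,0],[0,0,0],0]]}}

```text
clock: 10.7
tool_pos: [0.4998, 0.1997, 0.178]
orientation: [94.2, 89.9, -82.3]
force: [-0.1, -0.1, -0.9]
opening: 0.0367
```

```bash
python3 - <<'E'
from m import *
s=snap('side','s4.png');t=snap('top','t4.png')
for c in('side','top'):
  for n in('carrier_grip','carrier_foot','isolator_tip'): print(c,n,[(np.round(r['pixel'],1).tolist(),round(r['confidence'],2)) for r in ctrl.landmark_of(c,n)])
print('expected foot/grip',proj('side',np.array([.5,.2,.131])),proj('side',np.array([.5,.2,.194])))
A=cv2.resize(s[110:250,210:350],(400,400),interpolation=2);B=cv2.resize(t[150:250,200:340],(560,400),interpolation=2)
cv2.imwrite('pics/c5.png',cv2.resize(np.hstack([A,B]),(800,333)))
E
python3 g.py .499 .199 .18 3.4
```

```text
side carrier_grip [([251.4, 154.3], 0.74)]
side carrier_foot [([254.5, 171.2], 0.82)]
side isolator_tip [([310.2, 279.5], 0.63), ([346.7, 193.1], 0.59), ([306.5, 224.9], 0.49)]
top carrier_grip [([225.4, 201.0], 0.41)]
top carrier_foot [([228.2, 208.5], 0.48)]
top isolator_tip [([325.1, 158.1], 0.63), ([299.2, 181.3], 0.5), ([340.8, 230.8], 0.46)]
expected foot/grip [253.7812 170.6981] [252.0181 151.5519]
11.1 [0.5    0.1999 0.1785] [ 0.0585  0.5349 -1.4009] 0.03715093859511264
shift [-0.0015  0.0008  0.0011] turn [ 0.0956 -0.06   -0.1015]
```

View pics/c5.png

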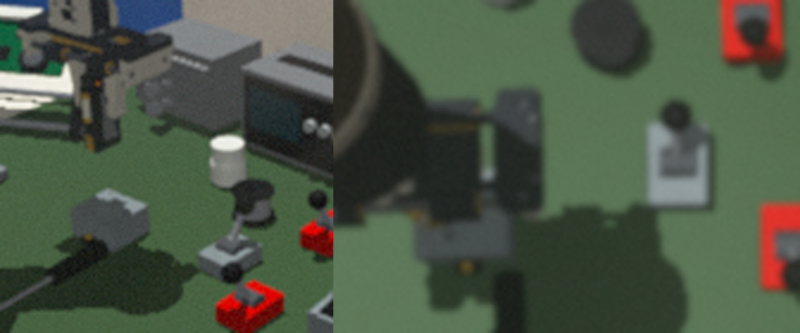

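The carrier hangs in the fingers, clear of the base, with its foot at side (254.5,171.2), within 1 px of the expected point; the lever is still over. The opening reads 37 mm rather than 40, so I'll check that it is steady.

>>> {"op": "drive_tool", "data": {"plan": [[[0,0,0],[0,0,0],0],[[0,0,0],[0,0,0],0],[[0,0,0],[0,0,0],0],[[0,0,0],[0,0,0],0],[[0,0,0],[0,0,0],0],[[0,0,0],[0,0,0],0],[[0,0,0],[0,0,0],0],[[0,0,0],[0,0,0],0],[[0,0,0],[0,0,0],0],[[0,0,0],[0,0,0],0],[[0,0,0],[0,0,0],0],[[0,0,0],[0,0,0],0]]}}

```text
clock: 12.1
tool_pos: [0.5001, 0.1999, 0.1785]
orientation: [122.2, 89.9, -54.3]
force: [0.7, 0.7, -0.1]
opening: 0.0368
```

```bash
python3 - <<'E'
from m import *
s=snap('side','s5.png')
for n in('carrier_grip','carrier_foot'): print(n,[(np.round(r['pixel'],1).tolist(),round(r['confidence'],2)) for r in ctrl.landmark_of('side',n)])
a=cv2.imread('pics/s4.png');print('diff',np.abs(a[130:190,225:285].astype(int)-s[130:190,225:285]).mean(),'elsewhere',np.abs(a[250:390,100:250].astype(int)-s[250:390,100:250]).mean())
cv2.imwrite('pics/c6.png',cv2.resize(s[115:190,215:300],None,fx=7,fy=7,interpolation=2))
o=ctrl.get_obs();print(o['clock'],o['tool_pos'],o['opening'],o['force'],o['moment'])
E
```

```text
carrier_grip [([251.3, 152.7], 0.65)]
carrier_foot [([254.7, 171.9], 0.74)]
diff 3.104814814814815 elsewhere 3.0555079365079365
12.25 [0.5    0.1999 0.1785] 0.03673828395756411 [ 0.6112  0.1548 -0.7005] [-0.0194  0.0421 -0.014 ]
```

View pics/c6.png

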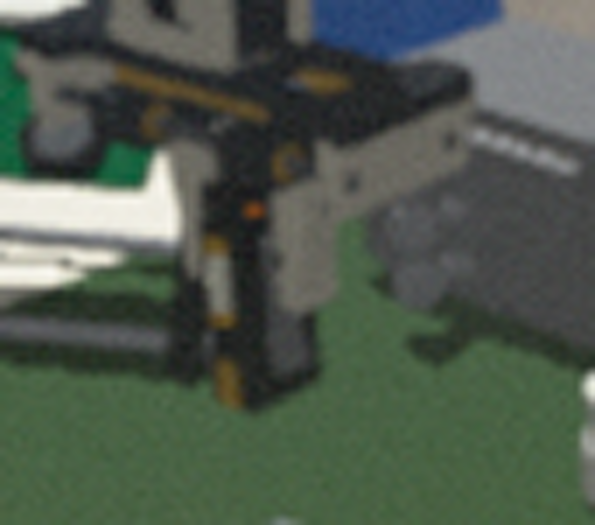

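The carrier (crop (240,310), foot at (240,400)) is upright between the pads with both tabs pressed in. The picture is unchanged over a second, at the noise level. Handing in.

```bash
python3 -c "
from plant import ctrl
print(ctrl.close_job())"
```

```text
the job is handed in; nothing more can be done
None
```

I threw the grey isolator's lever over to its far stop. Then I squeezed both catches of the fuse carrier, drew it straight up 126 mm, and handed the job in at about 12 s while still holding it.

**Checks that agreed:**
- **Lever:** I felt about 10 N against the stop, where the lever alone needs about 1 N. Afterwards the ball was within about 6 mm of the computed off position, and it still looked off after the lift.
- **Catches:** when the fingers closed on the seated carrier the opening read 40.2 mm, which is fully squeezed.
- **Height:** the foot was within about 1 px of its expected place in the side picture, about 92 mm above the base top.
- **Steadiness:** between two pictures about a second apart, the carrier area changed no more than the background noise. The carrier looked upright in the grip.

**Check that disagreed:** once the carrier was lifted the opening read about 37 mm, less than the nominal 40 mm. It stayed there, with no sign of slip or tilt, so I took it as squeezed to the limit.

I moved nothing else. The pictures showed no bystander disturbed, though I did not measure them again.

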